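# Close a split pencil block in a one-hand bar clamp

## Task

The little wooden pencil block has come apart along its glue joint: one half already stands in the one-hand bar clamp that lies open on the desk. Stand the other half next to it between the jaws, upright and face to face with their ends flush, then pump the clamp's trigger, squeezing and letting go, until the jaw has closed on the block and the joint is shut. Finish with the trigger still squeezed in the gripper so that the block is pressed firmly but not crushed (about 10 to 40 N at the jaws), do not let go, and leave the eraser and the red pencil where they are.

Things in the scene. Friction and masses are not known exactly. Their poses are not given: they have to be found in the camera images.
- clamp: one-hand ratchet bar clamp, black/grey plastic, loose, 0.45 kg, lying on its side, 34 mm high. Origin: desk level, centre line of the bar, plane of the body jaw's pad face. x along the bar to the end jaw, y to the jaw tips, z up. Housing x -62..-2, y -25..25 mm. Pistol grip x -70..-46, y -112..-18, z 1..31. It shifts on the desk by about 10 mm when squeezed.
- clamp_seat (a point): on the desk at the middle of the fixed body jaw's rubber pad (clamp x 0, y 70 mm); the pad, y 46..94, z 3..31 mm, faces +x. The block is clamped between it and the pad of the end jaw. The clear space between the bar (its edge at y 9) and the block's seat is about 35 mm wide.
- clamp_grip (a point): where to squeeze, 17 mm above the desk, midway between back of pistol grip and front of trigger (clamp x -38, y -72 mm): fingers close along the clamp's x axis, one behind the grip, one before the trigger. 64 mm over both when released, 46 mm fully squeezed. On the last bite the fingers stop wherever the block resists.
- clamp_trigger (a joint): trigger angle, rad: 0 released, 0.36 squeezed to its stop. Its spring takes 4 to 6 N at the squeezing point (52 mm from the pivot) and returns it when let go. Jaw force = about 1.3 x (squeeze - 5 N), within 3 N: a squeeze of 18 N presses with about 17 N, 25 N with about 26 N.
- trigger_lever: the trigger, a lever 14 x 70 x 22 mm in front (+x side) of the pistol grip. Origin on its pivot in the housing, 17 mm above the desk; its length runs along its own -y. Released, it leans 0.18 rad away from the grip.
- clamp_bar (a joint): how far the bar is pulled in, m, 0 to 0.070; opening between the pad faces = 80 mm minus this, 64 to 80 mm at the start. A full squeeze pulls it in by about 12 mm (39 mm per rad, less up to 4 mm before the ratchet bites); let go, it slips back by up to 4 mm (one tooth) and is then held. Friction 3 N.
- clamp_pad: black rubber pad on the movable end jaw, 7 x 48 x 28 mm; gives 1 mm per 10 N. Origin: desk level, centre line of the bar, plane of the pad's face, which looks to the clamp's -x. The pad itself spans y 46..94, z 3..31 mm of the clamp.
- half_a: half of the pencil block, wood, 18 (x) x 52 (y) x 45 (z) mm, two 10 mm pencil holes in its top; stands upright at the body jaw, near clamp y 70 mm. Origin: centre of its underside. Its x points along the clamp's x (within 0.05 rad), towards the end jaw; the +x face is the joint face.
- half_b: the other half, equal to the first (18 x 52 x 45 mm, 30 to 55 g), standing upright alone on the left part of the desk. Origin: centre of its underside; x is its thin direction. Either broad face may be the joint face.
- eraser: white eraser in a card sleeve, 22 x 44 x 12 mm, at the back left; bystander. Origin: under its middle.
- pencil_red: red pencil, 8 x 124 x 8 mm along its y, in front of the small white drawers; bystander. Origin: under its middle.
Mind the look-alikes: they are no part of the job. Leave any black or blue look-alike of the half_a alone. Leave any purple look-alike of the half_b alone.

How it is judged (in metres and radians):
On the way, in this order (a step that is already met when the one before it is completed fails the run):
1. the second half stands upright between the first half and the end jaw, let go, facing the first half with its ends flush within 6 mm (x of half_b in the frame of half_a between 0.015 and 0.065 m and y of half_b in the frame of half_a between -0.006 and 0.006 m and angle between half_b's own z axis and vertical below 0.06 rad and height (world z) of half_b below 0.004 m and angle between the x axis of half_a and the x axis of half_b, either way round below 0.2 rad and contact force between half_b and the fingers below 0.1 N and linear speed of half_b below 0.02 m/s), for 0.1 s.
2. a first squeeze of the trigger while the jaw is still open (value of joint clamp_trigger above 0.15 rad and value of joint clamp_bar below 0.04 m).
3. the trigger is let go for the next bite with the jaw still open (value of joint clamp_trigger below 0.1 rad and value of joint clamp_bar below 0.04 m).
4. the jaw presses the block (contact force between clamp_pad and half_b above 8 N), for 0.2 s.
At the end, for the whole second after the job is handed in: Fingers still squeeze the trigger (over 5 N, over 0.01 rad); the jaw pad presses the block with 8 to 45 N; the halves, upright on the desk, press together with over 5 N, gap under 1.5 mm, parallel within 0.06 rad, ends flush within 6 mm, the first half on the body jaw (contact force between clamp_pad and half_b between 8 and 45 N and contact force between half_a and half_b above 5 N and contact force between trigger_lever and the fingers above 5 N and contact force between half_b and the fingers below 0.1 N and value of joint clamp_trigger above 0.01 rad and x of half_b in the frame of half_a between 0.0165 and 0.0195 m and y of half_b in the frame of half_a between -0.006 and 0.006 m and angle between the x axis of half_a and the x axis of half_b, either way round below 0.06 rad and x of half_a in the frame of clamp between 0.007 and 0.011 m and angle between each of half_b, half_a's own z axis and vertical below 0.06 rad and height (world z) of each of half_a, half_b below 0.004 m); the arm keeps its last pose, push and grip.
It fails at once if the block is crushed: over 65 N at the jaw (contact force between clamp_pad and half_b above 65 N).
It fails at once if the eraser is shifted by more than 30 mm (distance of eraser from where it was at the start of the episode above 0.03 m).
It fails at once if the red pencil is shifted by more than 30 mm (distance of pencil_red from where it was at the start of the episode above 0.03 m).
It also fails if it takes over 67 s, if anything falls off the work surface, if the arm or the gripper's body presses on something with over 40 N, if the wrist force passes 120 N, or if a joint passes its speed limit or range.

## Robot

A 6-joint arm with a two-finger parallel gripper is mounted at the origin on the work surface; the furniture and walls round the work are solid. World frame = base frame: x ahead of the robot, y to its left, z up, the work surface at z = 0. Lengths are in mm, angles in rad, forces in N, time in s.
With the tool pointing down it reaches from about 300 to 775 mm from the base axis. Payload 14.6 kg.
Tool frame: the origin (TCP) lies midway between the tips of the shut fingers; the grasp point (between the pads) lies behind it (manip.grip_depth is the z of the grasp point in the tool frame, in mm); z points along the fingers, y is the line along which they close (so a half turn about z gives the same grasp; the last joint's range is limited). The gripper opens to 94 mm and grips with 3 to 60 N. Pads are 16 mm wide; open, the fingers measure 119 mm over their backs; the gripper's body (75 mm by 177 mm) begins 78 mm behind the grasp point.
Start: joints at [1.258, 0.3, 1.521, -0, 1.321, -0.067], TCP at [133.831, 533.459, 205.446] pointing down, gripper open.
Joint ranges: [-3.03, 3.03], [-0.79, 2.21], [0.23, 2.52], [-1.04, 4.18], [0, 3.07], [-2.55, 2.55]. Speed limits (rad/s): [2.22, 2.22, 2.57, 3.14, 3.14, 3.14].

## Interface

Orientations are given as [roll, pitch, yaw] about the fixed x, y, z axes, in that order (R = Rz(yaw) Ry(pitch) Rx(roll)).
In Python, from cell import manip gives the robot as it stands.
- The arm moves only by the shell command python3 -m creep [OPENING] [FORCE], which reads ROWS from standard input. ROWS is a JSON object whose key "deltas" holds a list of rows, 1 to 5 of them, each of 6 numbers: dx, dy, dz in shares of 600 mm (1.0 is 600 mm), then a rotation vector rx, ry, rz in parts of the range, where 1.0 means 2 pi rad; each row is the pose to reach, as a shift and turn from the pose commanded when the command began, along the tool's axes at that moment; what a row does not reach only later rows make up. A row lasts 1/10 s, in which the tool goes at most 50 mm and 0.15 rad, less where a joint would pass 70% of its speed; a pose out of reach is approached as far as the arm can. OPENING is the finger opening in mm, set as the command begins (- or left out keeps the last). The fingers move at their own pace and stop on an object; FORCE is the grip in N (left out, the last holds). Time passes only in rows, so rows that do not move let the fingers close. It prints the time, the measured TCP pose, the force, the opening and the grip force at its end. Input that does not fit is refused with a message, and nothing moves.
- manip.read_state(): the state, without advancing time (a new reading comes with each control period).
- manip.camera(name): name is "side" or "top" or "wrist"; returns (picture, depth): 400x640x3 uint8, red, green, blue; 400x640 float32, mm along the optical axis (not along the pixel's ray), 0 where there is no reading.
- manip.camera_info(name): a dict with "K" (3x3 intrinsics, pixels), "rvec" (rotation vector, rad) and "tvec" (3), from world to camera coordinates, as OpenCV has them; the wrist camera has in their place "mount" (4x4, takes a point from camera to tool coordinates, whose origin is the TCP and whose axes are the flange's). Camera axes: x right, y down, z forward; pixel columns grow to the right and rows downward; lengths in mm; the calibration is good to about 2 mm. The wrist camera is an equidistant fisheye: a pixel r from the principal point sees the ray r / f radians off the axis. A picture is of the moment at which its call begins: read the wrist's pose just before it. camera_info takes no time and is no camera call.
- manip.sign_off(): hands the job in; it is judged then, once.
The state is a dict: "clock": time; "joints": joint angles; "qd": joint speeds; "effort": joint torques, N m; "eef_pos": TCP position; "eef_rot": TCP orientation; "wrist_force": force on the tool from outside, world axes, zero at the start; "moment": the same for the moment, N m; "finger_gap": finger opening in mm; "finger_force": force on a finger pad.
Only numpy, scipy, OpenCV 4.12 (cv2) and the standard library are available. Lean on these libraries where they do the work, as an engineer would, in place of code of your own. Each camera call takes 0.05 s, during which the arm holds its last target. There are 200 camera calls.

## Working session

There is one attempt and no reset: what is moved stays moved. The work goes in short steps, Python scripts to look and compute and a shell command to move; the robot and the scene stay as the last step left them, time stands still between calls to the robot, and variables do not carry over. Pictures are saved under pics/ and viewed, at most 10 in all, crops included, and the job is handed in when it is done.

```bash
ls; mkdir -p pics; cat > h.py <<'E'
import numpy as np,cv2
from cell import manip
def snap(n,f):
    im,d=manip.camera(n); cv2.imwrite(f'pics/{f}.png',im[:,:,::-1]); np.save(f'pics/{f}.npy',d); return im,d
def world(n,d,u,v,z=None):
    i=manip.camera_info(n);K=np.array(i['K'],float).reshape(3,3);R=cv2.Rodrigues(np.array(i['rvec'],float))[0];t=np.array(i['tvec'],float).ravel()
    r=np.linalg.solve(K,[u,v,1.]);C=-R.T@t;w=R.T@r
    if z is None: return C+w*np.median(d[v-1:v+2,u-1:u+2])
    return C+w*(z-C[2])/w[2]
def proj(n,P):
    i=manip.camera_info(n);return cv2.projectPoints(np.array(P,float).reshape(-1,3),np.array(i['rvec'],float),np.array(i['tvec'],float),np.array(i['K'],float).reshape(3,3),None)[0].reshape(-1,2)
E
python3 - <<'E'
from h import *
snap('top','top0');snap('side','side0')
print(manip.grip_depth, manip.read_state())
E
```

```text
pics
-18.8 {'clock': 0.1, 'joints': array([ 1.25838712e+00,  3.00394536e-01,  1.52150598e+00, -3.21859082e-05,
        1.32072760e+00, -6.65979407e-02]), 'qd': array([ 0.00081833, -0.00176417, -0.00130934, -0.00029006,  0.00032287,
        0.00031506]), 'effort': array([ 3.99405719e-03, -5.32653165e+01, -3.53275430e+01,  7.10874796e-02,
        2.35458522e-02, -4.61265108e-05]), 'eef_pos': array([133.77533496, 533.23730176, 204.96010416]), 'eef_rot': array([-3.14055741e+00, -3.78012208e-05,  2.89578935e+00]), 'wrist_force': array([0.19132931, 0.62388214, 0.0398665 ]), 'moment': array([ 0.0483424 , -0.01232027,  0.03662975]), 'finger_force': 0.0, 'finger_gap': 94.23851614130606}
```

View pics/top0.png

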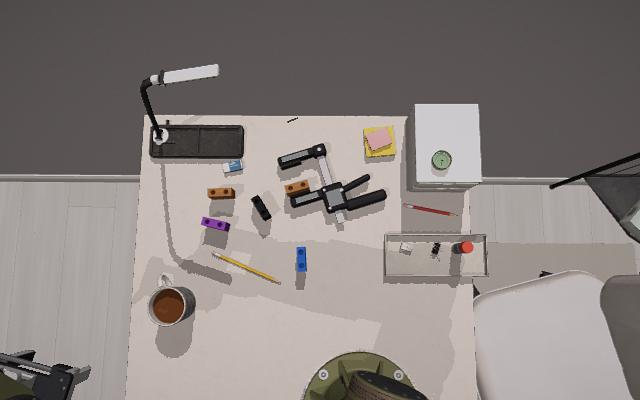

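View pics/side0.png

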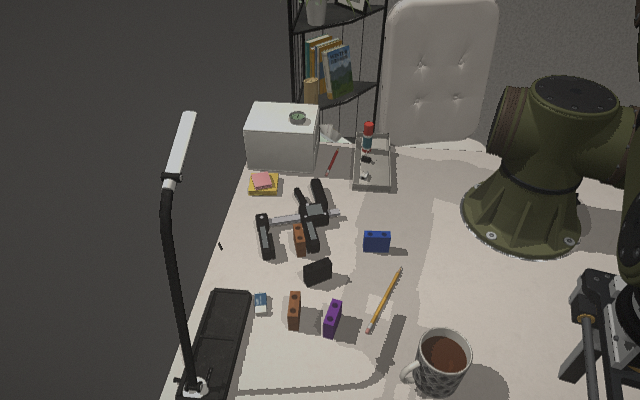

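The half-block candidates in the top view are brown (221,193) standing alone, purple (215,223), black (261,207), blue (301,259), and brown (297,187) in the clamp. By the description, half_b is the brown one at (221,193) and half_a is the one at (297,187). I'll check that in a close crop.

```bash
python3 - <<'E'
from h import *
im=cv2.imread('pics/top0.png')
cv2.imwrite('pics/crop0.png',cv2.resize(im[135:235,200:400],None,fx=4,fy=4,interpolation=cv2.INTER_CUBIC))
d=np.load('pics/top0.npy')
i=manip.camera_info('top');print(i)
for p in [(221,193),(297,187),(335,195),(300,156),(319,152),(322,170),(370,200),(357,183),(240,207)]: print(p,world('top',d,*p).round(1))
E
```

```text
{'K': array([[466.79280801,   0.        , 321.6626223 ],
       [  0.        , 466.79280801, 196.43353211],
       [  0.        ,   0.        ,   1.        ]]), 'rvec': array([ 2.14623561, -2.1341287 ,  0.15737895]), 'tvec': array([ 80.56317905, 451.76346175, 984.18712526])}
(221, 193) [456.  300.9  45.3]
(297, 187) [470.1 136.6  44.9]
(335, 195) [454.8  54.   33.6]
(300, 156) [542.6 131.8  30.2]
(319, 152) [551.6  89.7  31.3]
(322, 170) [513.5  82.8  19. ]
(370, 200) [444.8 -22.8  29. ]
(357, 183) [483.    5.3  26.1]
(240, 207) [431.7 267.3  -1.6]
```

View pics/crop0.png

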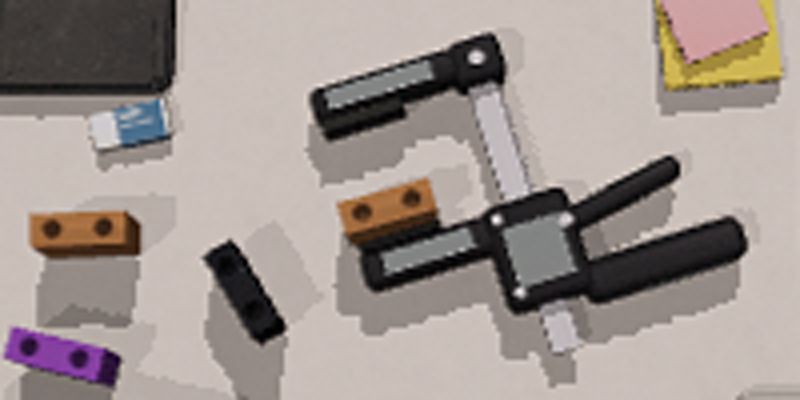

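The crop confirms the brown block at crop (83,232), two holes up and standing alone, as half_b. half_a stands at the body jaw at crop (388,208), the end jaw is at (385,85), the trigger at (630,190) and the grip at (670,260). Next I'll measure the poses.

```bash
cat > meas.py <<'E'
from h import *
def cloud(n,d):
    i=manip.camera_info(n);K=np.array(i['K'],float).reshape(3,3);R=cv2.Rodrigues(np.array(i['rvec'],float))[0];t=np.array(i['tvec'],float).ravel()
    v,u=np.mgrid[:400,:640];P=np.dstack([(u-K[0,2])/K[0,0]*d,(v-K[1,2])/K[1,1]*d,d])
    return (P-t)@R
def brown(im,P,lo,hi,zmin=41,zmax=50):
    x=im.astype(int);return (P[...,2]>zmin)&(P[...,2]<zmax)&np.all((P[...,:2]>lo)&(P[...,:2]<hi),axis=2)
def rect(pts):
    (c,s,a)=cv2.minAreaRect(pts[:,:2].astype(np.float32)); 
    # thin direction angle
    b=np.radians(a) if s[0]<s[1] else np.radians(a+90)
    b=(b+np.pi/2)%np.pi-np.pi/2
    return np.round(c,1),np.round(s,1),round(b,3)
E
python3 - <<'E'
from meas import *
im=cv2.imread('pics/top0.png')[:,:,::-1];d=np.load('pics/top0.npy');P=cloud('top',d)
print('b',rect(P[brown(im,P,(425,255),(485,345))]))
print('a',rect(P[brown(im,P,(440,105),(510,175))]))
f=lambda u,v,z:world('top',d,200//1+u/4,135+v/4,z)[:2]
A=f(486,92,19);B=f(561,333,19);D=A-B;print('bar',A,B,np.arctan2(D[1],D[0]))
# end jaw & body jaw top lines
for n,a,b in [('endjaw back edge',(315,92),(440,55)),('endjaw front',(325,132),(404,110)),('body pad front',(362,246),(440,222)),('body back',(375,290),(490,262))]:
    a=f(*a,32);b=f(*b,32);print(n,a.round(1),b.round(1),np.arctan2(*(b-a)[::-1])+np.pi/2)
ed=(P[...,1]>-40)&(P[...,1]<35)&(P[...,0]<475)&(P[...,0]>420)&(P[...,2]>20);print('grip',rect(P[ed]), P[ed][:,2].max())
# clamp side
E
```

```text
b (array([458.9, 305.6]), array([17.9, 52.8]), np.float64(0.06))
a (array([472.1, 138.8]), array([18.8, 51.8]), np.float64(0.283))
bar [540.93552737  84.0913487 ] [405.34187756  42.02002799] 0.30085654689166813
endjaw back edge [537.4 178.8] [558.8 109.7] 0.3005106557138226
endjaw front [514.8 172.8] [527.4 129.3] 0.2830246635105076
body pad front [451.2 151.3] [464.7 108.8] 0.3079321935364212
body back [427.  143.9] [442.7  81.2] 0.2465628973238907
grip (array([449.5,  -2.4]), array([73.4, 49.9]), np.float64(-0.01)) 35.513128167538376
```

The manual's scale: shifts go in shares of 600 mm and turns go in shares of 2 pi rad. Converting my numbers, -185 mm / 600 = -0.3083, -148 mm / 600 = -0.2467, -0.15 rad / 6.2832 = -0.0239.

```bash
cat > go.py <<'E'
# prints tool-axis delta from measured pose to target TCP x y z and world yaw of the finger closing line
import sys
from h import *
from scipy.spatial.transform import Rotation as Ro
def delta(x,y,z,ang):
    s=manip.read_state();R=Ro.from_euler('xyz',s['eef_rot'])
    best=None
    for k in (0,np.pi):
        yaw=ang+np.pi/2+k
        rv=(R.inv()*Ro.from_euler('xyz',[np.pi,0,yaw])).as_rotvec()
        if best is None or np.linalg.norm(rv)<np.linalg.norm(best): best=rv
    print('t',round(s['clock'],2),'pos',s['eef_pos'].round(1),'j',s['joints'].round(2),'D',R.inv().apply(np.array([x,y,z])-s['eef_pos']).round(1),best.round(3))
if __name__=='__main__': delta(*map(float,sys.argv[1:]))
E
echo '{"deltas": [[-0.0617, -0.0233, 0, 0, 0, 0], [-0.1233, -0.0467, 0, 0, 0, 0], [-0.185, -0.0717, 0, 0, 0, -0.0127], [-0.2467, -0.095, 0, 0, 0, -0.0239], [-0.3083, -0.1183, 0, 0, 0, -0.0318]]}' | python3 -m creep 72 10
python3 go.py 458.9 305.6 100 1.631
```

```text
clock: 0.6
eef_pos: [297.0, 418.4, 205.3]
eef_rot: [-3.141, -0.0, 3.099]
wrist_force: [0.7, -0.0, -0.2]
finger_gap: 71.9
finger_force: 0.0
t 0.6 pos [297.  418.4 205.3] j [ 0.88  0.22  1.62 -0.    1.3  -0.65] D [-166.6 -105.7  105.3] [-0.    -0.    -0.103]
```

In the tool's units: -166.6 mm / 600 = -0.2777, -150 mm / 600 = -0.25, -0.103 rad / 6.2832 = -0.0164.

```bash
echo '{"deltas": [[-0.0667, -0.0417, 0.0167, 0, 0, -0.008], [-0.1333, -0.0833, 0.05, 0, 0, -0.0159], [-0.2, -0.125, 0.0833, 0, 0, -0.0164], [-0.25, -0.1583, 0.1167, 0, 0, -0.0164], [-0.2777, -0.1762, 0.15, 0, 0, -0.0164]]}' | python3 -m creep
echo '{"deltas": [[0, 0, 0.0083, 0, 0, 0], [0, 0, 0.0083, 0, 0, 0]]}' | python3 -m creep
python3 - <<'E'
from go import *
delta(458.9,305.6,8,1.631); snap('wrist','w1')
E
```

```text
clock: 1.1
eef_pos: [459.4, 304.2, 114.2]
eef_rot: [-3.141, -0.0, -3.087]
wrist_force: [0.3, 0.1, -0.2]
finger_gap: 72.0
finger_force: 0.0
clock: 1.3
eef_pos: [457.0, 306.3, 109.7]
eef_rot: [-3.141, -0.002, -3.085]
wrist_force: [-0.3, 0.1, 0.4]
finger_gap: 71.9
finger_force: 0.0
t 1.3 pos [457.  306.3 109.7] j [ 0.52  0.4   1.62  0.    1.12 -1.1 ] D [ -2.1  -0.7 101.7] [-0.001 -0.002 -0.004]
```

View pics/w1.png

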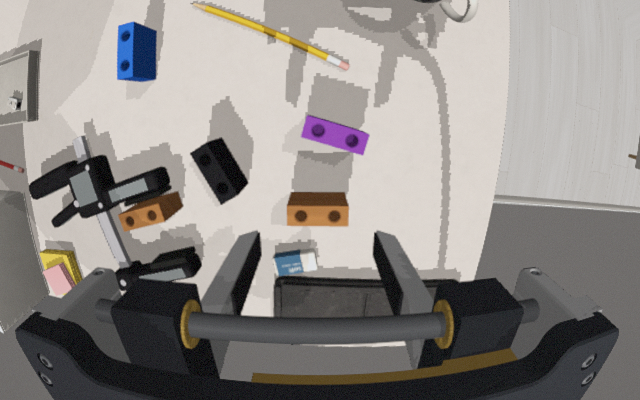

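The wrist view shows half_b at (318,210), centred between the finger tips at (255,240) and (380,240), with the eraser at (295,262) clear. I'll descend.

In the tool's units: 70 mm / 600 = 0.1167, 55 mm / 600 = 0.0917.

```bash
echo '{"deltas": [[-0.0017, 0, 0.0333, 0, 0, 0], [-0.0017, 0, 0.0667, 0, 0, 0], [-0.0017, 0, 0.0917, 0, 0, 0], [-0.0017, 0, 0.1167, 0, 0, 0], [-0.0017, 0, 0.1167, 0, 0, 0]]}' | python3 -m creep
python3 go.py 458.9 305.6 8 1.631
```

```text
clock: 1.85
eef_pos: [457.4, 307.1, 40.0]
eef_rot: [-3.141, -0.001, -3.083]
wrist_force: [-0.8, -0.6, -0.1]
finger_gap: 71.5
finger_force: 0.0
t 1.85 pos [457.4 307.1  40. ] j [ 0.52  0.5   1.67  0.    0.98 -1.1 ] D [-1.5 -1.6 32. ] [-0.001 -0.001 -0.001]
```

In the tool's units: 32 mm / 600 = 0.0533, 31 mm / 600 = 0.0517.

```bash
echo '{"deltas": [[-0.0017, -0.0017, 0.02, 0, 0, 0], [-0.0022, -0.0025, 0.04, 0, 0, 0], [-0.0022, -0.0025, 0.0517, 0, 0, 0], [-0.0022, -0.0025, 0.0533, 0, 0, 0], [-0.0022, -0.0025, 0.0533, 0, 0, 0]]}' | python3 -m creep | grep pos
python3 go.py 458.9 305.6 8 1.631
echo '{"deltas": [[0, 0, 0, 0, 0, 0], [0, 0, 0, 0, 0, 0], [0, 0, 0, 0, 0, 0], [0, 0, 0, 0, 0, 0], [0, 0, 0, 0, 0, 0]]}' | python3 -m creep 40 12
```

```text
eef_pos: [460.0, 305.0, 8.4]
t 2.35 pos [460.  305.    8.4] j [ 0.52  0.55  1.68  0.    0.92 -1.11] D [1.  0.7 0.4] [-0.    -0.    -0.003]
clock: 2.85
eef_pos: [460.1, 305.1, 8.8]
eef_rot: [3.141, 0.0, -3.084]
wrist_force: [-0.6, 0.3, 3.9]
finger_gap: 51.9
finger_force: 12.0
```

In the tool's units: -75 mm / 600 = -0.125, -70 mm / 600 = -0.1167.

```bash
echo '{"deltas": [[0, 0, -0.025, 0, 0, 0], [0, 0, -0.0583, 0, 0, 0], [0, 0, -0.0917, 0, 0, 0], [0, 0, -0.1167, 0, 0, 0], [0, 0, -0.125, 0, 0, 0]]}' | python3 -m creep | grep -E 'pos|gap'
python3 go.py 494.4 144.4 60 1.856
```

```text
eef_pos: [460.6, 305.4, 85.8]
finger_gap: 51.7
t 3.35 pos [460.6 305.4  85.8] j [ 0.52  0.43  1.64 -0.    1.07 -1.11] D [ -24.5 -162.7   25.7] [ 0.001  0.003 -0.228]
```

In the tool's units: -158 mm / 600 = -0.2633, -132 mm / 600 = -0.22, -0.228 rad / 6.2832 = -0.0363.

```bash
echo '{"deltas": [[-0.005, -0.0333, 0, 0, 0, -0.0048], [-0.0133, -0.0917, 0, 0, 0, -0.0159], [-0.0233, -0.1583, 0, 0, 0, -0.0271], [-0.0333, -0.22, 0, 0, 0, -0.0358], [-0.0408, -0.2633, 0, 0, 0, -0.0363]]}' | python3 -m creep | grep pos
echo '{"deltas": [[0, -0.0067, 0, 0, 0, 0], [0, -0.0067, 0, 0, 0, 0], [0, -0.0067, 0, 0, 0, 0]]}' | python3 -m creep | grep -E 'pos|gap|rot'
python3 - <<'E'
from go import *
delta(494.4,144.4,10,1.856)
from meas import *
im,d=snap('top','top1');P=cloud('top',d)
print('a',rect(P[brown(im,P,(440,105),(510,175),41,48)]))
snap('side','side1');w,_=snap('wrist','w2')
s=cv2.imread('pics/side1.png')
cv2.imwrite('pics/c1.png',np.hstack([cv2.resize(s[170:290,240:360],(400,400)),cv2.resize(w[:,:,::-1],(640,400))[:,:400]]))
E
```

```text
eef_pos: [493.5, 146.6, 83.5]
eef_pos: [494.3, 145.6, 83.4]
eef_rot: [3.141, -0.0, -2.856]
finger_gap: 51.9
t 4.15 pos [494.3 145.6  83.4] j [ 0.22  0.36  1.74  0.    1.03 -1.64] D [ 0.3 -1.2 73.4] [ 0. -0.  0.]
a (array([0., 0.]), array([0., 0.]), np.float64(-1.571))
```

View pics/c1.png

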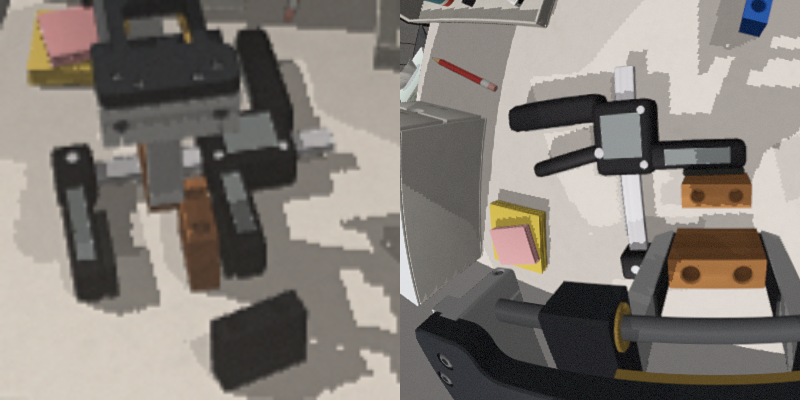

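The wrist view shows the held half at crop (717,255), parallel to half_a at (717,190), with the end jaw behind it. I'll lower it in two stages.

In the tool's units: 68 mm / 600 = 0.1133, 56 mm / 600 = 0.0933.

```bash
echo '{"deltas": [[0.0005, -0.002, 0.0333, 0, 0, 0], [0.0005, -0.002, 0.0667, 0, 0, 0], [0.0005, -0.002, 0.0933, 0, 0, 0], [0.0005, -0.002, 0.1133, 0, 0, 0], [0.0005, -0.002, 0.1133, 0, 0, 0]]}' | python3 -m creep 
echo '{"deltas": [[0, 0, 0.0033, 0, 0, 0], [0, 0, 0.0067, 0, 0, 0], [0, 0, 0.01, 0, 0, 0], [0, 0, 0.0108, 0, 0, 0], [0, 0, 0.0108, 0, 0, 0]]}' | python3 -m creep; python3 go.py 494.4 144.4 8.8 1.856
```

```text
clock: 4.8
eef_pos: [493.8, 143.9, 14.2]
eef_rot: [3.141, -0.002, -2.856]
wrist_force: [0.3, -1.6, -0.3]
finger_gap: 52.1
finger_force: 12.0
clock: 5.3
eef_pos: [494.7, 143.6, 9.1]
eef_rot: [-3.142, 0.0, -2.856]
wrist_force: [-0.5, 0.0, 0.4]
finger_gap: 51.8
finger_force: 12.0
t 5.3 pos [494.7 143.6   9.1] j [ 0.21  0.48  1.78 -0.    0.88 -1.64] D [0.1 0.9 0.3] [-0.  0. -0.]
```

In the tool's units: 0.5 mm / 600 = 0.0008, 0.4 mm / 600 = 0.0007.

```bash
echo '{"deltas": [[0, 0.0008, 0.0007, 0, 0, 0], [0, 0.0008, 0.0007, 0, 0, 0]]}' | python3 -m creep |grep force; echo '{"deltas": [[0, 0, 0, 0, 0, 0], [0, 0, 0, 0, 0, 0], [0, 0, 0, 0, 0, 0], [0, 0, 0, 0, 0, 0], [0, 0, 0, 0, 0, 0]]}' | python3 -m creep 64 | grep -E 'pos|gap'
echo '{"deltas": [[0, 0, -0.02, 0, 0, 0], [0, 0, -0.0583, 0, 0, 0], [0, 0, -0.1083, 0, 0, 0], [0, 0, -0.1667, 0, 0, 0], [0, 0, -0.2083, 0, 0, 0]]}' | python3 -m creep | grep -E 'pos|gap'
echo '{"deltas": [[-0.0167, 0.0667, 0, 0, 0, 0], [-0.0333, 0.1333, 0, 0, 0, 0], [-0.05, 0.2, 0, 0, 0, 0], [-0.05, 0.2667, 0, 0, 0, 0], [-0.05, 0.2667, 0, 0, 0, 0]]}' | python3 -m creep 94 | grep -E 'pos|gap'
python3 - <<'E'
from meas import *
im,d=snap('top','top2');P=cloud('top',d)
print('both',rect(P[brown(im,P,(440,105),(525,180),41,48)]))
t=im[135:235,200:400,::-1];cv2.imwrite('pics/c2.png',cv2.resize(t,None,fx=4,fy=4,interpolation=cv2.INTER_CUBIC))
E
```

```text
wrist_force: [-0.1, -0.4, 1.2]
finger_force: 12.0
eef_pos: [494.5, 144.1, 8.5]
finger_gap: 63.6
eef_pos: [494.8, 144.1, 136.7]
finger_gap: 64.0
eef_pos: [476.9, 309.6, 134.3]
finger_gap: 93.7
both (array([482.7, 141.2]), array([40.4, 53.5]), np.float64(0.295))
```

View pics/c2.png

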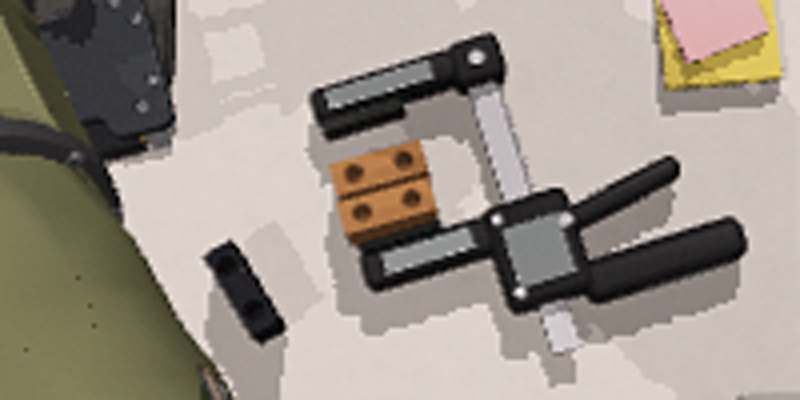

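The second half now stands beside half_a at crop (383,175)/(388,210), flush, parallel and about 4 mm apart, clear of the end jaw. I'll check the clamp frame by projecting points of its model.

```bash
python3 - <<'E'
from meas import *
im=cv2.imread('pics/top2.png');d=np.load('pics/top2.npy');P=cloud('top',d)
y=.297;o=np.array([484.7,66.6]);R=np.array([[np.cos(y),-np.sin(y)],[np.sin(y),np.cos(y)]])
L=P.copy();L[...,:2]=(P[...,:2]-o)@R
m=lambda x0,x1,y0,y1,z0,z1:L[(L[...,0]>x0)&(L[...,0]<x1)&(L[...,1]>y0)&(L[...,1]<y1)&(L[...,2]>z0)&(L[...,2]<z1)]
g=m(-80,-40,-125,-35,22,40);
for a,b in [(-50,-40),(-60,-50),(-70,-60),(-80,-70),(-90,-80),(-100,-90),(-110,-100)]:
    q=m(-90,10,a,b,14,40); x=np.sort(q[:,0]); k=np.argmax(np.diff(x)); print(a,b,'grip',x[0].round(1),x[k].round(1),'trig',x[k+1].round(1),x[-1].round(1),'z',np.median(q[q[:,0]<=x[k],2]).round(),np.median(q[q[:,0]>x[k],2]).round())
print('grip end y',np.percentile(g[:,1],1))
h=m(-80,10,-28,28,30,38);print('housing',np.percentile(h,[1,99],axis=0).round(1))
j=m(40,110,40,110,24,38);print('endjaw',np.percentile(j,[1,99],axis=0).round(1))
bj=m(-30,6,40,110,24,38);print('bodyjaw',np.percentile(bj,[1,99],axis=0).round(1))
E
```

```text
-50 -40 grip -71.7 -47.7 trig -26.8 -11.7 z 28.0 25.0
-60 -50 grip -72.3 -46.5 trig -24.8 -8.4 z 28.0 26.0
-70 -60 grip -71.9 -46.9 trig -23.0 -7.2 z 28.0 27.0
-80 -70 grip -71.8 -46.9 trig -20.3 -5.7 z 28.0 25.0
-90 -80 grip -71.7 -47.2 trig -18.5 -4.8 z 28.0 25.0
-100 -90 grip -71.4 -55.0 trig -53.4 -46.6 z 28.0 28.0
-110 -100 grip -70.2 -52.6 trig -51.4 -47.5 z 28.0 27.0
grip end y -110.5232575654319
housing [[-61.9 -23.1  30.1]
 [ -6.7  25.   36.7]]
endjaw [[61.4 40.7 24.9]
 [86.6 96.4 34.9]]
bodyjaw [[-29.3  40.6  24.6]
 [  0.6  95.1  36.2]]
```

```bash
python3 go.py 468.7 -14 70 0.297
```

```text
t 7.05 pos [477.5 307.7 134.2] j [ 0.51  0.41  1.55  0.    1.19 -1.35] D [  99.9 -305.9   64.1] [0.    0.    1.562]
```

In the tool's units: -153 mm / 600 = -0.255, -122 mm / 600 = -0.2033, 0.7 rad / 6.2832 = 0.1114.

```bash
echo '{"deltas": [[0.0167, -0.05, 0, 0, 0, 0.0223], [0.0333, -0.1017, 0, 0, 0, 0.0446], [0.05, -0.1533, 0, 0, 0, 0.0668], [0.0667, -0.2033, 0, 0, 0, 0.0891], [0.0833, -0.255, 0, 0, 0, 0.1114]]}' | python3 -m creep | grep pos; python3 go.py 468.7 -14 70 0.297
```

```text
eef_pos: [473.2, 142.9, 134.2]
t 7.55 pos [473.2 142.9 134.2] j [ 0.22  0.25  1.76 -0.    1.13 -0.93] D [ -60.1 -145.    64.2] [0.    0.    0.852]
```

In the tool's units: -145 mm / 600 = -0.2417, -121 mm / 600 = -0.2017, 0.7 rad / 6.2832 = 0.1114.

```bash
echo '{"deltas": [[-0.0217, -0.0533, 0, 0, 0, 0.0223], [-0.0433, -0.105, 0, 0, 0, 0.0446], [-0.0667, -0.1583, 0, 0, 0, 0.0668], [-0.0833, -0.2017, 0, 0, 0, 0.0891], [-0.1, -0.2417, 0, 0, 0, 0.1114]]}' | python3 -m creep | grep pos; echo '{"deltas": [[0, 0, 0, 0, 0, 0.0159], [0, 0, 0.025, 0, 0, 0.0247], [0, 0, 0.0583, 0, 0, 0.0247], [0, 0, 0.0917, 0, 0, 0.0247], [0, 0, 0.0917, 0, 0, 0.0247]]}' | python3 -m creep | grep -E 'pos|gap'; python3 go.py 468.7 -14 4 0.297
```

```text
eef_pos: [469.3, -14.1, 134.2]
eef_pos: [468.4, -12.5, 77.2]
finger_gap: 94.1
t 8.55 pos [468.4 -12.5  77.2] j [-0.1   0.28  1.87 -0.    0.99 -0.4 ] D [-1.6  0.1 73.2] [-0.003 -0.001  0.003]
```

In the tool's units: 32 mm / 600 = 0.0533, 15 mm / 600 = 0.025.

```bash
echo '{"deltas": [[-0.0017, 0, 0.025, 0, 0, 0], [-0.0017, 0, 0.0533, 0, 0, 0], [-0.0017, 0, 0.0533, 0, 0, 0]]}' | python3 -m creep | grep -E 'pos|force'
python3 - <<'E'
from go import *
delta(468.7,-14,4,.297); snap('wrist','w3')
E
```

```text
eef_pos: [469.4, -13.2, 46.3]
wrist_force: [1.1, 0.9, 0.3]
finger_force: 0.0
t 8.85 pos [469.4 -13.2  46.3] j [-0.11  0.33  1.89 -0.    0.92 -0.41] D [-0.6 -0.9 42.3] [-0.002 -0.001  0.003]
```

View pics/w3.png

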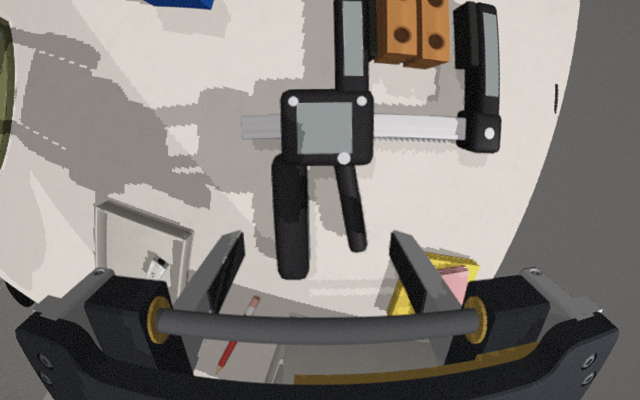

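The fingers, tips at (240,240) and (393,240), straddle the grip (290,215) and trigger (350,205), centred on them. The sticky notes are near the right finger, so I'll narrow the opening to 80 mm and descend.

In the tool's units: 41.5 mm / 600 = 0.0692, 38 mm / 600 = 0.0633.

```bash
echo '{"deltas": [[-0.0008, -0.0008, 0.0167, 0, 0, 0], [-0.0008, -0.0008, 0.0333, 0, 0, 0], [-0.0008, -0.0008, 0.05, 0, 0, 0], [-0.0008, -0.0008, 0.0633, 0, 0, 0], [-0.0008, -0.0008, 0.0692, 0, 0, 0]]}' | python3 -m creep 80 | grep -E 'pos|force|gap'
echo '{"deltas": [[0, 0, 0, 0, 0, 0], [0, 0, 0, 0, 0, 0]]}' | python3 -m creep | grep -E 'pos|force|gap'
```

```text
eef_pos: [469.3, -13.2, 4.0]
wrist_force: [-0.1, -0.3, -0.4]
finger_gap: 80.1
finger_force: 0.0
eef_pos: [469.9, -13.3, 5.2]
wrist_force: [-0.2, -0.6, 0.1]
finger_gap: 79.9
finger_force: 0.0
```

```bash
Z='pos|force|gap|clock'; echo '{"deltas": [[0, 0, 0.0025, 0, 0, 0], [0, 0, 0.0025, 0, 0, 0], [0, 0, 0.0025, 0, 0, 0], [0, 0, 0.0025, 0, 0, 0], [0, 0, 0.0025, 0, 0, 0]]}' | python3 -m creep 40 18 | grep -E $Z
echo '{"deltas": [[0, 0, 0, 0, 0, 0], [0, 0, 0, 0, 0, 0], [0, 0, 0, 0, 0, 0], [0, 0, 0, 0, 0, 0], [0, 0, 0, 0, 0, 0]]}' | python3 -m creep | grep -E $Z
echo '{"deltas": [[0, 0, 0, 0, 0, 0], [0, 0, 0, 0, 0, 0], [0, 0, 0, 0, 0, 0], [0, 0, 0, 0, 0, 0], [0, 0, 0, 0, 0, 0]]}' | python3 -m creep | grep -E $Z
```

```text
clock: 10.1
eef_pos: [469.7, -13.3, 3.6]
wrist_force: [-0.6, -2.0, 1.7]
finger_gap: 45.2
finger_force: 18.0
clock: 10.6
eef_pos: [469.8, -13.3, 3.6]
wrist_force: [-1.2, -0.5, 3.7]
finger_gap: 45.7
finger_force: 18.0
clock: 11.1
eef_pos: [469.8, -13.3, 3.6]
wrist_force: [-1.2, -0.8, 5.0]
finger_gap: 45.4
finger_force: 18.0
```

```bash
Z='pos|force|gap|clock'; echo '{"deltas": [[0, 0, 0, 0, 0, 0], [0, 0, 0, 0, 0, 0], [0, 0, 0, 0, 0, 0], [0, 0, 0, 0, 0, 0], [0, 0, 0, 0, 0, 0]]}' | python3 -m creep 74 | grep -E $Z
echo '{"deltas": [[0, 0, 0, 0, 0, 0], [0, 0, 0, 0, 0, 0], [0, 0, 0, 0, 0, 0]]}' | python3 -m creep | grep -E $Z
python3 - <<'E'
from h import *
im,d=snap('wrist','w4');s,_=snap('side','s4')
cv2.imwrite('pics/c4.png',np.hstack([im[:,150:550,::-1],cv2.resize(s[170:290,240:360,::-1],(400,400))]))
E
```

```text
clock: 11.6
eef_pos: [469.6, -13.3, 3.4]
wrist_force: [0.1, -0.4, 0.3]
finger_gap: 74.1
finger_force: 0.0
clock: 11.9
eef_pos: [469.7, -13.3, 3.5]
wrist_force: [0.3, -0.3, -0.7]
finger_gap: 74.0
finger_force: 0.0
```

View pics/c4.png

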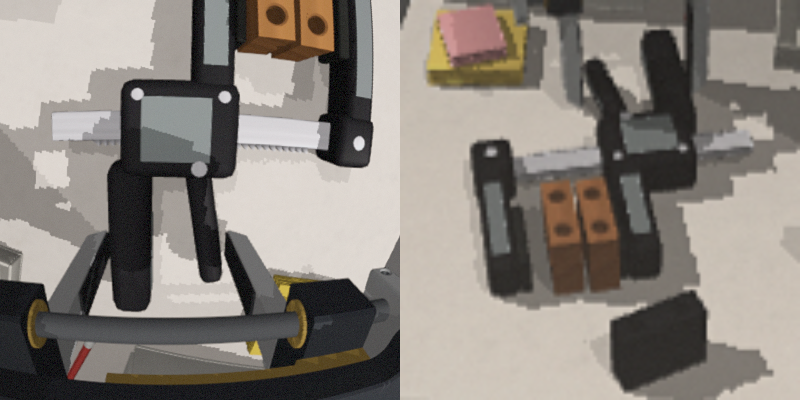

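The first bite worked: the end jaw came in (right panel, jaw (500,220) against half_b (562,235)), the trigger has sprung back, and the halves are still flush and upright. Next bite.

```bash
Z='pos|force|gap|clock'; echo '{"deltas": [[0, 0, 0, 0, 0, 0], [0, 0, 0, 0, 0, 0], [0, 0, 0, 0, 0, 0], [0, 0, 0, 0, 0, 0], [0, 0, 0, 0, 0, 0]]}' | python3 -m creep 40 18 | grep -E $Z
echo '{"deltas": [[0, 0, 0, 0, 0, 0], [0, 0, 0, 0, 0, 0], [0, 0, 0, 0, 0, 0], [0, 0, 0, 0, 0, 0], [0, 0, 0, 0, 0, 0]]}' | python3 -m creep | grep -E $Z
python3 - <<'E'
from meas import *
im,d=snap('top','top5');P=cloud('top',d)
print('both',rect(P[brown(im,P,(440,105),(535,190),41,48)]))
E
```

```text
clock: 12.5
eef_pos: [469.8, -13.3, 3.6]
wrist_force: [0.2, -0.4, 0.1]
finger_gap: 45.5
finger_force: 17.9
clock: 13.0
eef_pos: [469.8, -13.3, 3.5]
wrist_force: [-0.2, -0.1, -0.6]
finger_gap: 45.7
finger_force: 17.9
both (array([483.6, 141.6]), array([37.8, 54. ]), np.float64(0.305))
```

Full stop again, so the block isn't pinched yet. I'll let go and bite a third time.

```bash
Z='pos|force|gap|clock'; echo '{"deltas": [[0, 0, 0, 0, 0, 0], [0, 0, 0, 0, 0, 0], [0, 0, 0, 0, 0, 0], [0, 0, 0, 0, 0, 0], [0, 0, 0, 0, 0, 0]]}' | python3 -m creep 74 | grep -E $Z
echo '{"deltas": [[0, 0, 0, 0, 0, 0], [0, 0, 0, 0, 0, 0], [0, 0, 0, 0, 0, 0]]}' | python3 -m creep | grep -E $Z
echo '{"deltas": [[0, 0, 0, 0, 0, 0], [0, 0, 0, 0, 0, 0], [0, 0, 0, 0, 0, 0], [0, 0, 0, 0, 0, 0], [0, 0, 0, 0, 0, 0]]}' | python3 -m creep 40 18 | grep -E $Z
echo '{"deltas": [[0, 0, 0, 0, 0, 0], [0, 0, 0, 0, 0, 0], [0, 0, 0, 0, 0, 0], [0, 0, 0, 0, 0, 0], [0, 0, 0, 0, 0, 0]]}' | python3 -m creep | grep -E $Z
```

```text
clock: 13.55
eef_pos: [469.7, -13.4, 3.5]
wrist_force: [0.1, -0.2, 0.7]
finger_gap: 73.9
finger_force: 0.0
clock: 13.85
eef_pos: [469.7, -13.3, 3.5]
wrist_force: [-0.4, -0.3, -0.7]
finger_gap: 74.2
finger_force: 0.0
clock: 14.35
eef_pos: [469.8, -13.4, 3.6]
wrist_force: [1.0, -2.0, -0.9]
finger_gap: 53.0
finger_force: 18.0
clock: 14.85
eef_pos: [469.8, -13.4, 3.6]
wrist_force: [0.5, -2.3, 0.2]
finger_gap: 53.3
finger_force: 18.0
```

The fingers stopped at 53 mm, so the block is now resisting. I'll set 22 N (about 22 N at the jaw) and check.

```bash
echo '{"deltas": [[0, 0, 0, 0, 0, 0], [0, 0, 0, 0, 0, 0], [0, 0, 0, 0, 0, 0], [0, 0, 0, 0, 0, 0], [0, 0, 0, 0, 0, 0]]}' | python3 -m creep 40 22 | grep -E 'force|gap'
python3 - <<'E'
from meas import *
im,d=snap('top','top6');P=cloud('top',d)
print('both',rect(P[brown(im,P,(440,105),(535,190),41,48)]))
w,_=snap('wrist','w6');s,_=snap('side','s6')
cv2.imwrite('pics/c6.png',np.hstack([w[:,150:550,::-1],cv2.resize(s[170:290,240:360,::-1],(400,400))]))
E
```

```text
wrist_force: [-1.1, -2.6, 0.7]
finger_gap: 51.7
finger_force: 22.0
both (array([483.5, 142.7]), array([37. , 52.9]), np.float64(0.277))
```

View pics/c6.png

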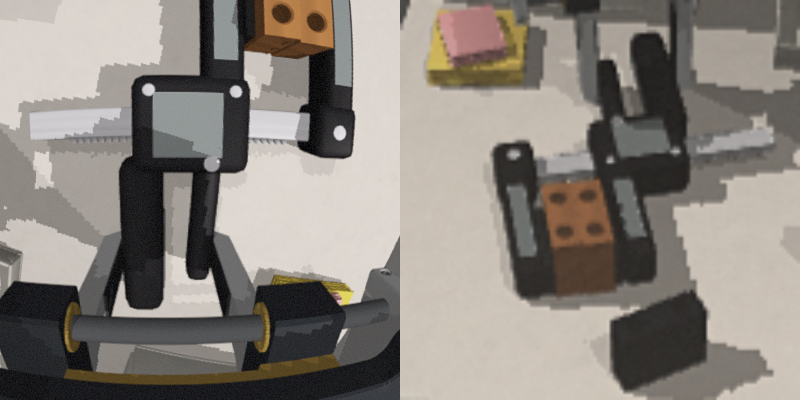

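The joint is shut in the right panel at (575,235): the four holes sit square, the ends are flush and both pads are on the block. The fingers hold the trigger. Handing in.

```bash
python3 -c "
from cell import manip
print(manip.sign_off())"
```

```text
the job is handed in; nothing more can be done
None
```

I handed the job in at about 15 s: the joint is shut with the ends flush, and the gripper still holds the trigger at 22 N (about 22 N at the jaw by the given formula, not measured); I never moved the eraser or the red pencil.

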